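Open the ratchet jaw of a sharpening-stone holder

TASK

Open up the sharpening-stone holder so that its short stone is free: press the thumb pad of the ratchet release on the sliding jaw down with a fingertip and, keeping it down, push the jaw back along its bar, away from the stone, all the way to the end stop; then let go so that the pad springs up. Only press and push: pick nothing up, and leave the stone and everything else on the bench where it lies.

Things in the scene. Friction and masses are not known exactly. Their poses are not given: they have to be found in the camera images.
- holder: The sharpening-stone holder, screwed to the bench: a wooden base 360 x 80 x 18 mm, on it a toothed steel bar 30 mm wide whose top is 40 mm above the bench. Origin: centre of the underside of the base, on the bench; x runs along the bar from the fixed jaw (grey block at x = -165 to -145 mm, 58 mm high) to the end stop (grey block at x = 167 to 179 mm, 52 mm high); z is up. The sliding jaw moves along +x to open.
- jaw (a joint): How far the sliding jaw (grey carriage 72 mm long in x, 60 mm wide, about 0.35 kg) has been pushed back along the bar, m: 0 nearest the fixed jaw, 0.115 against the end stop. At value q it occupies holder x from -20 mm + q to 52 mm + q. Rising = opening = along holder +x. The ratchet lets it click towards the fixed jaw but locks it against opening after at most 12 mm of play, unless the release is held down. When released it slides with about 2 N of friction.
- release (a joint): How far the thumb pad of the ratchet release is pressed down, m: 0 = fully up, 0.009 = fully down on its stop. A spring pushes it up (2.5 N at the top, 5.6 N at the bottom). The ratchet is free when it is pressed by more than 0.0055. Untouched it reads 0 to 0.0055, depending on whether its pawl sits between two teeth or under one; in the last 5 mm before the end stop there are no teeth and it comes up to 0. It travels with the sliding jaw.
- pad_top (a point): Centre of the top face of the thumb pad: a dark ribbed steel plate 36 mm (along holder x) x 44 mm (across) on top of the sliding jaw. Its top is 66 mm above the bench when fully up and 57 mm when fully down; it is the highest part of the jaw apart from the wall. The pad's centre lies 34 mm behind the jaw's front face; the front of the jaw is 55 mm high.
- jaw_wall (a point): The upright wall at the back of the sliding jaw, just beyond the pad (20 mm from the pad's centre along holder +x): 56 mm wide, 18 mm thick, top 85 mm above the bench. A fingertip on the pad can push against it. This point is the top edge of the wall's face on the pad's side, mid width.
- short_stone_mid (a point): Centre of the short sharpening stone, 110 x 38 x 20 mm, lying lengthwise on the bar between the fixed jaw and the sliding jaw, its top 60 mm above the bench. Stays where it is.
- long_stone_mid (a point): Centre of a loose dark stone 200 x 50 x 25 mm lying on the bench beyond the holder. A bystander.
- screwdriver_grip (a point): Handle of a screwdriver with a wooden handle, lying on the bench beside the holder. A bystander.
- oil_can_mid (a point): Centre of a small upright steel can, 48 mm across, 95 mm high. A bystander.
- jar_mid (a point): Centre of a small upright amber jar, 52 mm across, 65 mm high. A bystander.
- spanner_grip (a point): Handle of a steel spanner lying on the bench. A bystander.
- brush_grip (a point): Handle of a bench brush lying on the bench. A bystander.
- collar_mid (a point): Centre of a steel ring, 44 mm across, 14 mm high, lying on the bench. A bystander.
Not all that is in view belongs to the job. Leave any orange or yellow look-alike of the part that bears short_stone_mid alone.

How it is judged:
By the outcome, as a careful person would: the job done as asked, in the order asked, and still so for the second after the job is handed in, with the robot touching nothing.
It also fails if it takes over 38 s, if anything falls off the work surface, if the arm or the gripper's body presses on something with over 40 N, if the wrist force passes 120 N, or if a joint passes its speed limit or range.

ROBOT

A 7-joint arm with a two-finger parallel gripper is mounted at the origin on the work surface. World frame = base frame: x ahead of the robot, y to its left, z up, the work surface at z = 0. Lengths are in m, angles in rad, forces in N, time in s.
With the tool pointing down it reaches from about 0.35 to 0.9 m from the base axis. Payload 8.1 kg.
Tool frame: the origin (TCP) lies on the centre line of the jaws, within the pads' length; the fingertips stand 17 mm ahead of it and the grasp point (between the pads) lies 2 mm behind it; z points along the fingers, y is the direction in which the jaws open and shut (so a half turn about z gives the same grasp; the last joint's range is limited). The gripper opens to 92 mm and grips with 3 to 60 N. Pads are 19 mm wide; open, the fingers measure 130 mm over their backs; the gripper's body (75 mm by 190 mm) begins 47 mm behind the grasp point.
Start: joints at [-1.385, 0.434, 0.025, 1.573, -0.012, 1.134, -0.075], TCP at [0.178, 0.599, 0.244] pointing down, gripper open.
Joint ranges: [-2.62, 2.62], [-0.44, 2.09], [-1.27, 1.32], [0.08, 2.57], [-1.32, 4.46], [0.12, 2], [-2.74, 2.74]. Speed limits (rad/s): [2.22, 2.22, 3.01, 3.01, 3.14, 3.14, 3.14].

INTERFACE

Orientations are given as a rotation vector (axis times angle).
In Python, from cell import arm, imaging, job gives the robot as it stands.
- The arm moves only by the tool jog_arm, never from a script. Its argument "moves" is a list of rows, each an object with "fingers": the closure, from -1 (fully open) to 1 (shut); "xyz": the shift along the tool's x, y, z in cm, a list of three; "angular": the turn, a rotation vector about the tool's x, y, z in rad, a list of three. In form: [{"fingers": fingers, "xyz": [dx, dy, dz], "angular": [ax, ay, az]}, ...]. A call has 1 to 12 rows; each row is the pose to reach, as a shift and turn from the pose commanded when the call began, along the tool's axes at that moment; what a row does not reach only later rows make up. A row lasts 1/8 s, in which the tool goes at most 62.5 mm and 10.7 degrees, less where a joint would pass 70% of its speed; a pose out of reach is approached as far as the arm can. A call with a gripper value outside its range is refused whole. The fingers move at their own pace and stop on an object; "grip_force" is the grip in N (left out, the last holds). Time passes only in rows, so rows that repeat a pose let the fingers close. It gives the time, the measured TCP pose, the force and the opening at its end, in the units of the state.
- arm.observe(): the state, without advancing time (a new reading comes with each control period).
- imaging.get_image(name): name is "side" or "top"; returns the picture (480x640x3 uint8, red, green, blue); there is no depth.
- imaging.camera_params(name): a dict with "fx", "fy", "cx", "cy" (pixels), "rvec" (rotation vector, rad) and "tvec" (3), from world to camera coordinates, as OpenCV has them. Camera axes: x right, y down, z forward; pixel columns grow to the right and rows downward; lengths in m; the calibration is good to about 2 mm. A picture is of the moment at which its call begins. camera_params takes no time and is no camera call.
- job.sign_off(): hands the job in, once; it reports no verdict.
The state is a dict: "clock": time; "joints": joint angles; "dq": joint speeds; "joint_efforts": joint torques, N m; "position": TCP position; "ee_rot": TCP orientation; "force": force on the tool from outside, world axes, zero at the start; "ft_torque": the same for the moment, N m; "width": opening from 0.0 (shut) to 1.0 (fully open).
Only numpy, scipy, OpenCV 4.12 (cv2) and the standard library are available. Lean on these libraries where they do the work, as an engineer would, in place of code of your own. Each camera call takes 0.05 s, during which the arm holds its last target. There are 200 camera calls.

## Working session

There is one attempt and no reset: what is moved stays moved. The work goes in short steps, Python scripts to look and compute and a tool call to move; the robot and the scene stay as the last step left them, time stands still between calls to the robot, and variables do not carry over. Pictures are saved under pics/ and viewed, about 8 in all and at most 12, crops included, and the job is handed in when it is done.

Besides the shell and the picture viewer there is one more tool, called after ">>>" in YAML: its name, and indented under it one key for each argument. jog_arm: Moves the arm, as the interface text tells. Its arguments: {"type":"object","properties":{"moves":{"type":"array"},"grip_force":{"type":"number"}},"required":["moves"]}

```bash
mkdir -p pics; cat > h.py <<'E'
import numpy as np, cv2
from cell import arm, imaging, job
def snap(n,f):
    im=imaging.get_image(n); cv2.imwrite(f'pics/{f}.png',im[:,:,::-1]); return im
def cam(n):
    p=imaging.camera_params(n); R=cv2.Rodrigues(np.array(p['rvec'],float))[0]; return p,R,np.array(p['tvec'],float).ravel()
def ray(n,u,v,z):
    p,R,t=cam(n); d=R.T@np.array([(u-p['cx'])/p['fx'],(v-p['cy'])/p['fy'],1]); c=-R.T@t
    return c+d*(z-c[2])/d[2]
def proj(n,P):
    p,R,t=cam(n); q=R@np.array(P,float)+t; return np.array([p['fx']*q[0]/q[2]+p['cx'],p['fy']*q[1]/q[2]+p['cy']])
E
python3 - <<'E'
from h import *
snap('top','t0');snap('side','s0')
for n in('top','side'):
    p,R,t=cam(n);print(n,p['fx'],-R.T@t,R[2])
print(arm.observe())
E
```

```text
top 457.43357804917855 [0.43840018 0.01266133 1.38739554] [ 0.0725351  -0.00649145 -0.99734473]
side 600.938904448124 [ 0.22126071 -0.96105169  0.85763583] [ 0.26312434  0.76565602 -0.58697227]
{'clock': 0.1, 'joints': array([-1.38456812,  0.43513636,  0.02500772,  1.57396311, -0.01158087,
        1.13402172, -0.07510149]), 'dq': array([ 2.76369231e-04, -5.93638223e-04,  1.61665644e-03, -7.81078573e-04,
        6.56144521e-04,  1.39758222e-03,  4.32604746e-05]), 'joint_efforts': array([ 3.37207588e-03, -6.69112158e+01,  9.88190733e-01, -3.15139318e+01,
       -6.04654569e-02,  3.74140637e-02,  8.43747011e-05]), 'position': array([0.17797107, 0.59868844, 0.24305101]), 'ee_rot': array([-4.52253808e-01, -3.10882640e+00,  2.17297571e-03]), 'force': array([ 0.57445452,  0.28166131, -0.4263782 ]), 'ft_torque': array([-0.02271635,  0.01783492,  0.01290628]), 'width': 1.0002852897751386}
```

View pics/t0.png

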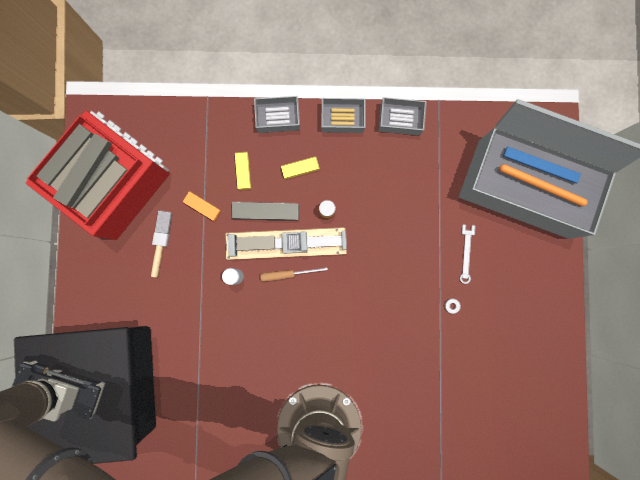

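View pics/s0.png

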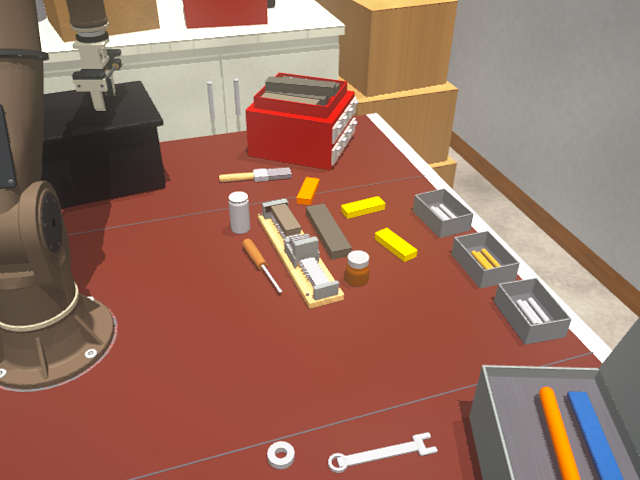

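The top view shows the holder at about (226–346, 228–260): fixed jaw near (232,245), sliding jaw near (294,243) and end stop near (342,240). The short grey stone lies on the bar at (255,243). The orange and yellow blocks at (201,206), (242,170) and (300,167) are look-alikes, so I leave them alone. Next I'll measure the holder and enlarge it.

```bash
python3 - <<'E'
from h import *
t=cv2.imread('pics/t0.png');s=cv2.imread('pics/s0.png')
a=cv2.resize(t[215:275,215:360],(800,331),interpolation=cv2.INTER_CUBIC)
b=cv2.resize(s[190:310,230:390],(360,270),interpolation=cv2.INTER_CUBIC)
o=np.zeros((600,800,3),np.uint8);o[:331]=a;o[331:600,:360]=b[:269];cv2.imwrite('pics/c0.png',o)
hsv=cv2.cvtColor(t,cv2.COLOR_BGR2HSV)
m=cv2.inRange(hsv,(12,40,140),(35,170,255));m[:225]=0;m[265:]=0;m[:,:215]=0;m[:,360:]=0
ys,xs=np.nonzero(m)
P=np.array([ray('top',u,v,.018)[:2] for u,v in zip(xs,ys)],np.float32)
(c,sz,_)=cv2.minAreaRect(P);bx=cv2.boxPoints((c,sz,_))
print(len(P),c,sz);print(bx)
i=np.argmax([np.linalg.norm(bx[1]-bx[0]),np.linalg.norm(bx[2]-bx[1])])
d=bx[i+1]-bx[i];d/=np.linalg.norm(d)
if d[1]>0:d=-d
print('dir',d,np.arctan2(d[1],d[0]))
# pixel predictions
c=np.array(c)
for x,z in((-145,58),(167,52),(-180,18),(180,18)):print(x,proj('top',[*(c+d*x/1000),z/1000]),proj('side',[*(c+d*x/1000),z/1000]))
E
```

```text
1525 (0.5407285094261169, 0.10959203541278839) (0.08170200139284134, 0.36113864183425903)
[[ 0.4892141   0.28741318]
 [ 0.51068544 -0.07308664]
 [ 0.59224296 -0.06822911]
 [ 0.5707716   0.29227072]]
dir [ 0.05945459 -0.99823105] -1.5113066
-145 [234.72235007 244.23762402] [276.43911193 203.69067452]
167 [341.66062036 239.50493612] [324.98087572 281.47412108]
-180 [225.4350967  245.74430291] [272.46255811 210.03484395]
180 [345.379951   240.24692723] [327.07120564 297.62908308]
```

View pics/c0.png

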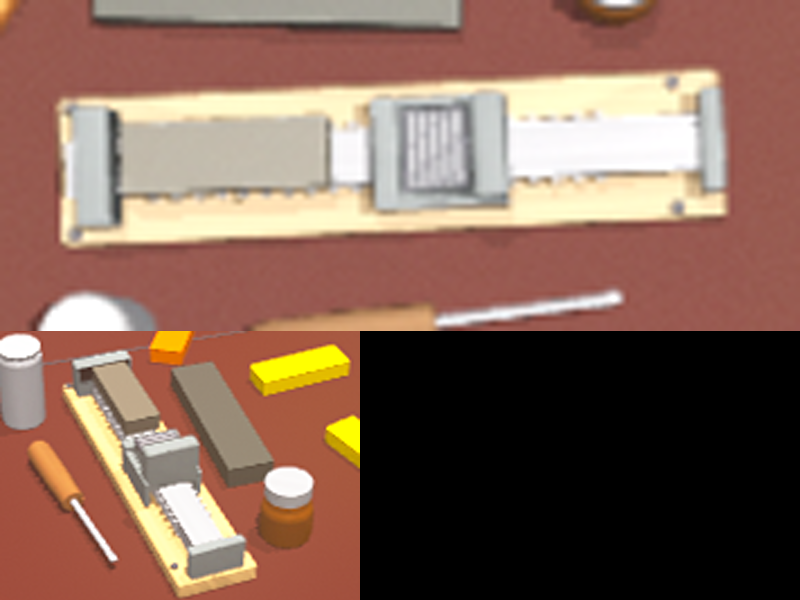

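```bash
cat >> h.py <<'E'
from scipy.spatial.transform import Rotation as Ro
C=np.array([.5407,.1096]);D=np.array([.0595,-.9982])
def H(P): q=np.array(P[:2])-C; return 1e3*np.array([q@D, q@[-D[1],D[0]]])
def W(x,y,z): return np.array([*(C+D*x/1e3+np.array([-D[1],D[0]])*y/1e3),z/1e3])
def plan(T,yaw=np.arctan2(-D[1],-D[0])):
    o=arm.observe();R=Ro.from_rotvec(o['ee_rot'])
    zx=np.array([np.cos(yaw),np.sin(yaw),0]);zz=np.array([0,0,-1.])
    G=Ro.from_matrix(np.c_[zx,np.cross(zz,zx),zz])
    return (100*R.inv().apply(np.array(T)-o['position'])).round(2),(R.inv()*G).as_rotvec().round(3)
def st():
    o=arm.observe();print('t',round(o['clock'],2),'H',H(o['position']).round(1),'z',round(1e3*o['position'][2],1),'F',np.round(o['force'],1),'Fh',round(o['force'][:2]@D,1),'w',round(o['width'],2))
E
python3 - <<'E'
from h import *
f=lambda x,y,z:print(H(ray('top',215+x/5.517,215+y/5.517,z)).round(1))
f(437,148,.0635);f(404,148,.0635);f(470,148,.0635) # pad
f(470,145,.085);f(508,145,.085) # wall top edges
f(375,152,.055) # front face
print('fixed',end='');f(115,165,.058);print('stop',end='');f(700,140,.052);f(330,153,.060)
for dx in (0,50,100):
    print(proj('side',W(dx,0,66)))
print(plan(W(40,0,240)),plan(W(40,0,110)))
E
```

```text
[28.4 -1.3]
[11.1 -0.5]
[45.7 -2.1]
[46.5 -2.3]
[66.2 -3.2]
[-4.8 -1.3]
fixed[-141.8   -2.1]
stop[167.5  -2.6]
[-28.2  -1.1]
[296.91924708 232.75466835]
[304.79831545 244.92686738]
[313.13335176 257.80348122]
(array([-50.07, -40.31,   0.37]), array([-1.000e-03,  1.000e-03,  1.222e+00])) (array([-50.07, -40.29,  13.37]), array([-1.000e-03,  1.000e-03,  1.222e+00]))
```

The marks agree: front face at −5, pad centre at 28.4 (34 behind the front) and wall face at about 47–48. So q is about 15 mm and the lateral offset about −1.5 mm. I'll shut the fingers and go above the pad.

>>> jog_arm:
  moves:
    - {"fingers":1,"xyz":[-49.7,-39.5,0.4],"angular":[0,0,1.222]}
    - {"fingers":1,"xyz":[-49.7,-39.5,0.4],"angular":[0,0,1.222]}
    - {"fingers":1,"xyz":[-49.7,-39.5,0.4],"angular":[0,0,1.222]}
    - {"fingers":1,"xyz":[-49.7,-39.5,0.4],"angular":[0,0,1.222]}
    - {"fingers":1,"xyz":[-49.7,-39.5,0.4],"angular":[0,0,1.222]}
    - {"fingers":1,"xyz":[-49.7,-39.5,0.4],"angular":[0,0,1.222]}
    - {"fingers":1,"xyz":[-49.7,-39.5,0.4],"angular":[0,0,1.222]}
    - {"fingers":1,"xyz":[-49.7,-39.5,0.4],"angular":[0,0,1.222]}
    - {"fingers":1,"xyz":[-49.7,-39.5,0.4],"angular":[0,0,1.222]}
    - {"fingers":1,"xyz":[-49.7,-39.5,0.4],"angular":[0,0,1.222]}
    - {"fingers":1,"xyz":[-49.7,-39.5,0.4],"angular":[0,0,1.222]}
    - {"fingers":1,"xyz":[-49.7,-39.5,0.4],"angular":[0,0,1.222]}

```text
clock: 1.6
position: [0.5418, 0.0785, 0.2393]
ee_rot: [-2.155, -2.285, 0.001]
force: [-0.2, 1.2, -0.3]
width: 0.008
```

```bash
python3 - <<'E'
from h import *
st();print(plan(W(31,-1,100)),arm.observe()['joints'].round(2))
E
```

```text
t 1.6 H [31.1 -0.8] z 239.3 F [-0.2  1.2 -0.3] Fh -1.2 w 0.01
(array([ 1.000e-02, -1.000e-02,  1.393e+01]), array([-0.001,  0.   , -0.001])) [-0.63  0.33  0.51  1.8  -0.18  1.06  0.01]
```

>>> jog_arm:
  moves:
    - {"fingers":1,"xyz":[0,0,6],"angular":[0,0,0]}
    - {"fingers":1,"xyz":[0,0,11],"angular":[0,0,0]}
    - {"fingers":1,"xyz":[0,0,13],"angular":[0,0,0]}
    - {"fingers":1,"xyz":[0,0,13],"angular":[0,0,0]}
    - {"fingers":1,"xyz":[0,0,13],"angular":[0,0,0]}

```text
clock: 2.22
position: [0.5421, 0.0802, 0.1107]
ee_rot: [2.152, 2.289, 0.002]
force: [-0.5, 0.0, 0.6]
width: 0.007
```

```bash
python3 - <<'E'
from h import *
st();s=snap('side','s1')[:,:,::-1];print(proj('side',arm.observe()['position']-[0,0,.017]), proj('side',W(28.5,-1.5,66)),proj('side',W(48.5,-1.5,85)))
cv2.imwrite('pics/c1.png',cv2.resize(s[170:310,220:390],(800,659),interpolation=cv2.INTER_CUBIC)[:600])
E
```

```text
t 2.23 H [29.5 -0.3] z 110.7 F [-0.5  0.   0.6] Fh -0.1 w 0.01
[301.48935284 229.6801205 ] [300.73057292 239.75202635] [303.89875229 237.74315175]
```

View pics/c1.png

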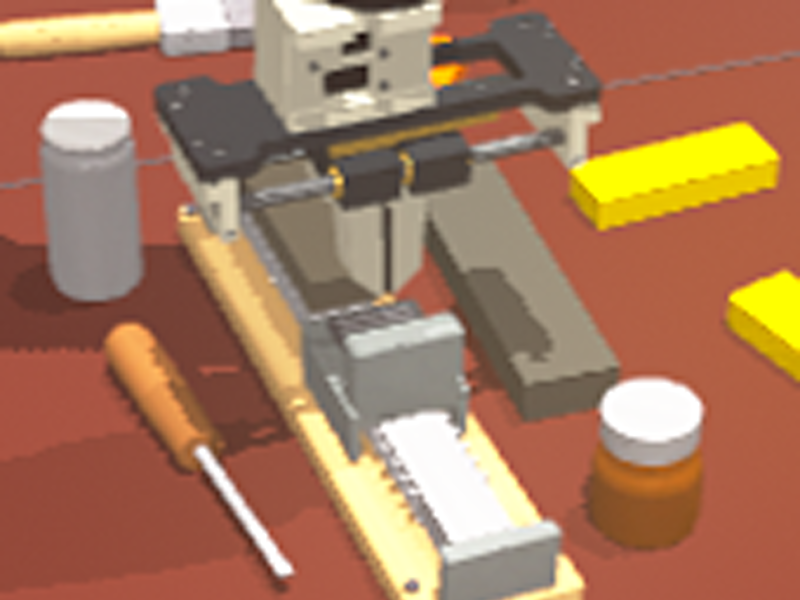

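The crop shows the shut fingertips at about (302,232) full-frame, just above the pad and in front of the wall, matching the projection (301,230). The gripper body clears the can and the jar. Now I'll press.

>>> jog_arm:
  moves:
    - {"fingers":1,"xyz":[0,0,1.5],"angular":[0,0,0]}
    - {"fingers":1,"xyz":[0,0,2.5],"angular":[0,0,0]}
    - {"fingers":1,"xyz":[0,0,3.0],"angular":[0,0,0]}
    - {"fingers":1,"xyz":[0,0,3.3],"angular":[0,0,0]}
    - {"fingers":1,"xyz":[0,0,3.5],"angular":[0,0,0]}
    - {"fingers":1,"xyz":[0,0,3.5],"angular":[0,0,0]}
    - {"fingers":1,"xyz":[0,0,3.5],"angular":[0,0,0]}

```text
clock: 3.15
position: [0.5417, 0.079, 0.0749]
ee_rot: [-2.154, -2.287, -0.0]
force: [-2.6, 0.6, 5.6]
width: 0.003
```

```bash
python3 - <<'E'
from h import *
st()
E
```

```text
t 3.15 H [30.6 -0.8] z 74.9 F [-2.6  0.6  5.6] Fh -0.7 w 0.0
```

Pressed about 8 mm with 5.6 N, which is the spring force near the bottom. Keeping it down, I push along holder +x (tool −x).

>>> jog_arm:
  moves:
    - {"fingers":1,"xyz":[0,0,0.1],"angular":[0,0,0]}
    - {"fingers":1,"xyz":[-0.4,0,0.12],"angular":[0,0,0]}
    - {"fingers":1,"xyz":[-0.8,0,0.12],"angular":[0,0,0]}
    - {"fingers":1,"xyz":[-1.2,0,0.12],"angular":[0,0,0]}
    - {"fingers":1,"xyz":[-1.7,0,0.12],"angular":[0,0,0]}
    - {"fingers":1,"xyz":[-2.2,0,0.12],"angular":[0,0,0]}
    - {"fingers":1,"xyz":[-2.7,0,0.12],"angular":[0,0,0]}
    - {"fingers":1,"xyz":[-3.0,0,0.12],"angular":[0,0,0]}
    - {"fingers":1,"xyz":[-3.0,0,0.12],"angular":[0,0,0]}

```text
clock: 4.28
position: [0.5436, 0.0486, 0.0741]
ee_rot: [-2.154, -2.286, -0.0]
force: [-5.1, -0.4, 11.2]
width: 0.003
```

```bash
python3 - <<'E'
from h import *
st();s=snap('side','s2')[:,:,::-1]
cv2.imwrite('pics/c2.png',cv2.resize(s[170:310,220:390],(728,600),interpolation=cv2.INTER_CUBIC))
E
```

```text
t 4.28 H [61.  -0.7] z 74.1 F [-5.1 -0.4 11.2] Fh 0.1 w 0.0
```

View pics/c2.png

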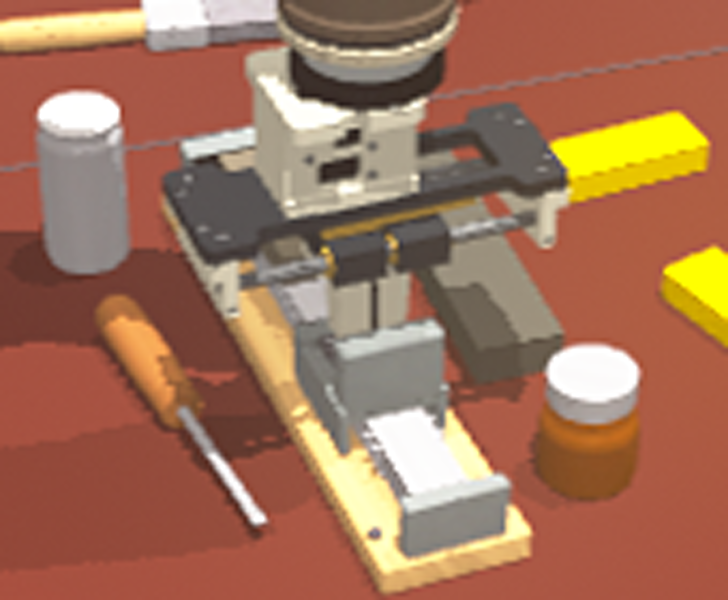

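The jaw is travelling with the finger, with the pad held on its stop (11 N down). I continue towards the end.

>>> jog_arm:
  moves:
    - {"fingers":1,"xyz":[-0.5,0,0],"angular":[0,0,0]}
    - {"fingers":1,"xyz":[-1.1,0,0],"angular":[0,0,0]}
    - {"fingers":1,"xyz":[-1.8,0,0],"angular":[0,0,0]}
    - {"fingers":1,"xyz":[-2.5,0,0],"angular":[0,0,0]}
    - {"fingers":1,"xyz":[-3.2,0,0],"angular":[0,0,0]}
    - {"fingers":1,"xyz":[-3.9,0,0],"angular":[0,0,0]}
    - {"fingers":1,"xyz":[-4.6,0,0],"angular":[0,0,0]}
    - {"fingers":1,"xyz":[-5.3,0,0],"angular":[0,0,0]}
    - {"fingers":1,"xyz":[-5.9,0,0],"angular":[0,0,0]}
    - {"fingers":1,"xyz":[-6.4,0,0],"angular":[0,0,0]}
    - {"fingers":1,"xyz":[-6.8,0,0],"angular":[0,0,0]}
    - {"fingers":1,"xyz":[-6.8,0,0],"angular":[0,0,0]}

```text
clock: 5.82
position: [0.5477, -0.0195, 0.0742]
ee_rot: [2.155, 2.286, 0.0]
force: [-4.5, -0.2, 11.9]
width: 0.001
```

```bash
python3 - <<'E'
from h import *
st()
E
```

```text
t 5.83 H [129.3  -0.7] z 74.2 F [-4.5 -0.2 11.9] Fh -0.1 w 0.0
```

>>> jog_arm:
  moves:
    - {"fingers":1,"xyz":[-0.3,0,0],"angular":[0,0,0]}
    - {"fingers":1,"xyz":[-0.5,0,0],"angular":[0,0,0]}
    - {"fingers":1,"xyz":[-0.6,0,0],"angular":[0,0,0]}
    - {"fingers":1,"xyz":[-0.6,0,0],"angular":[0,0,0]}

```text
clock: 6.32
position: [0.5479, -0.0234, 0.0741]
ee_rot: [-2.152, -2.287, -0.002]
force: [-4.8, 6.2, 11.5]
width: 0.005
```

```bash
python3 - <<'E'
from h import *
st()
E
```

```text
t 6.33 H [133.2  -0.7] z 74.1 F [-4.8  6.2 11.5] Fh -6.5 w 0.01
```

>>> jog_arm:
  moves:
    - {"fingers":1,"xyz":[-0.2,0,0],"angular":[0,0,0]}
    - {"fingers":1,"xyz":[-0.4,0,0],"angular":[0,0,0]}
    - {"fingers":1,"xyz":[-0.6,0,0],"angular":[0,0,0]}
    - {"fingers":1,"xyz":[-0.6,0,0],"angular":[0,0,0]}

```text
clock: 6.82
position: [0.5494, -0.0297, 0.0742]
ee_rot: [2.153, 2.288, 0.004]
force: [-1.4, 4.7, 8.5]
width: 0.005
```

```bash
python3 - <<'E'
from h import *
st();s=snap('side','s3')[:,:,::-1];t=snap('top','t3')[:,:,::-1]
o=np.zeros((600,800,3),np.uint8)
o[:330]=cv2.resize(t[215:275,215:360],(800,330),interpolation=cv2.INTER_CUBIC)
o[330:,:400]=cv2.resize(s[210:310,250:398],(400,270),interpolation=cv2.INTER_CUBIC);cv2.imwrite('pics/c3.png',o)
E
```

```text
t 6.83 H [139.5   0.4] z 74.2 F [-1.4  4.7  8.5] Fh -4.7 w 0.0
```

View pics/c3.png

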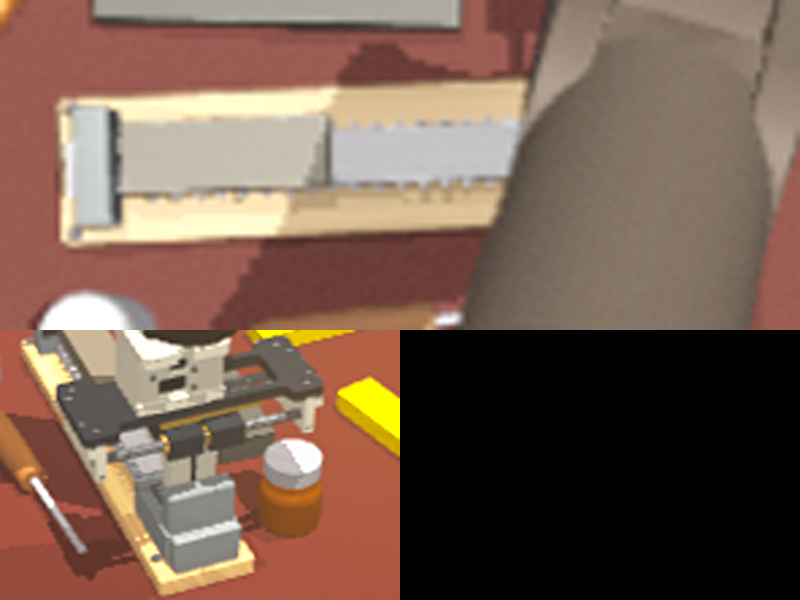

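The side crop shows the wall right up against the end stop. The finger has slid across the pad to the wall (TCP at 139.5, predicted wall contact 139.5). A little more push should confirm it.

>>> jog_arm:
  moves:
    - {"fingers":1,"xyz":[-0.2,0,0],"angular":[0,0,0]}
    - {"fingers":1,"xyz":[-0.3,0,0],"angular":[0,0,0]}
    - {"fingers":1,"xyz":[-0.3,0,0],"angular":[0,0,0]}

```text
clock: 7.3
position: [0.5494, -0.0301, 0.0742]
ee_rot: [-2.149, -2.288, -0.006]
force: [-1.4, 13.0, 9.9]
width: 0.007
```

```bash
python3 - <<'E'
from h import *
st()
E
```

```text
t 7.3 H [140.    0.4] z 74.2 F [-1.4 13.   9.9] Fh -13.0 w 0.01
```

Solid stop at 13 N. I'll lift straight up with the push mostly eased but not reversed, so the jaw isn't dragged back.

>>> jog_arm:
  moves:
    - {"fingers":1,"xyz":[0.15,0,0],"angular":[0,0,0]}
    - {"fingers":1,"xyz":[0.2,0,-0.4],"angular":[0,0,0]}
    - {"fingers":1,"xyz":[0.2,0,-0.9],"angular":[0,0,0]}
    - {"fingers":1,"xyz":[0.3,0,-1.6],"angular":[0,0,0]}
    - {"fingers":1,"xyz":[0.5,0,-3],"angular":[0,0,0]}
    - {"fingers":1,"xyz":[0.5,0,-6],"angular":[0,0,0]}
    - {"fingers":1,"xyz":[0.5,0,-11],"angular":[0,0,0]}
    - {"fingers":1,"xyz":[0.5,0,-16],"angular":[0,0,0]}
    - {"fingers":1,"xyz":[6,20,-18],"angular":[0,0,0]}
    - {"fingers":1,"xyz":[6,20,-18],"angular":[0,0,0]}
    - {"fingers":1,"xyz":[6,20,-18],"angular":[0,0,0]}
    - {"fingers":1,"xyz":[6,20,-18],"angular":[0,0,0]}

```text
clock: 8.8
position: [0.7472, 0.0394, 0.2535]
ee_rot: [2.151, 2.288, 0.0]
force: [-0.8, -0.3, -0.1]
width: 0.005
```

```bash
python3 - <<'E'
from h import *
st();s=snap('side','s4')[:,:,::-1];t=snap('top','t4')[:,:,::-1]
o=np.zeros((600,800,3),np.uint8)
o[:330]=cv2.resize(t[215:275,215:360],(800,330),interpolation=cv2.INTER_CUBIC)
o[330:,:400]=cv2.resize(s[210:310,250:398],(400,270),interpolation=cv2.INTER_CUBIC)
o[330:,400:]=cv2.resize(t[130:330,130:426],(400,270));cv2.imwrite('pics/c4.png',o)
E
```

```text
t 8.8 H [ 82.3 201.9] z 253.5 F [-0.8 -0.3 -0.1] Fh 0.3 w 0.0
```

View pics/c4.png

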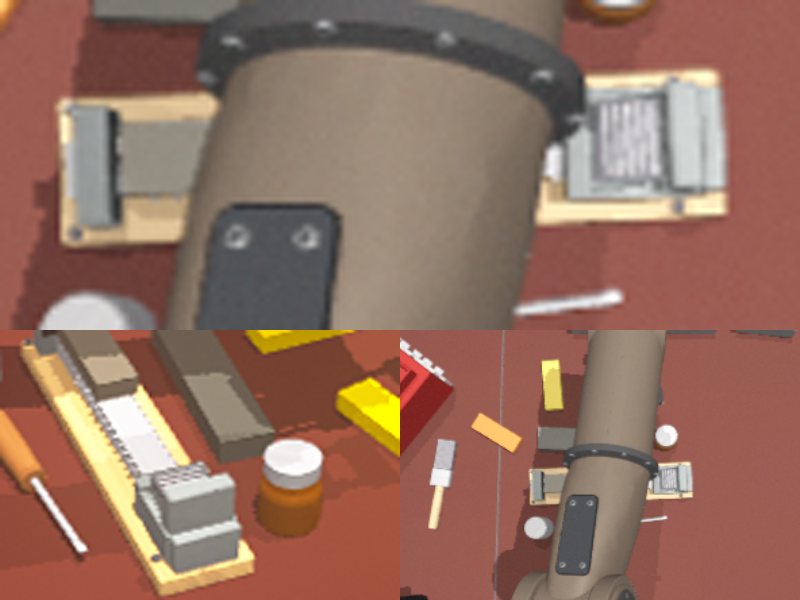

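The jaw sits against the end stop with its ribbed pad up, and the stone and other things are where they lay. I'll check the numbers once more, then hand in.

```bash
python3 - <<'E'
from h import *
f=lambda x,y,z:H(ray('top',215+x/5.517,215+y/5.517,z)).round(1)
print('pad',f(631,140,.066),'expect ~129; front',f(569,148,.055),'expect 95; wall',f(667,140,.085),'expect 149')
if abs(f(631,140,.066)[0]-129)<4: st();print(job.sign_off())
E
```

```text
pad [130.5  -2. ] expect ~129; front [97.8 -3.9] expect 95; wall [148.5  -4.4] expect 149
t 8.9 H [ 83.2 200.9] z 253.2 F [-0.6  1.  -0. ] Fh -1.0 w 0.0
the job is handed in; nothing more can be done
None
```

The sharpening-stone holder is open and handed in at 8.9 s. I pressed the thumb pad down about 8–9 mm with the shut fingertips and held it there while pushing the jaw back to the end stop. Then I lifted straight off so the pad could spring up.

**End stop:** the jaw stood firm against a 13 N push at the end. In the last picture it measures at the end of its travel:

| Point | Measured (holder x, mm) | Expected (mm) |
|---|---|---|
| Pad centre | 130.5 | 129 |
| Front face | 98 | 95 |
| Wall face | 148.5 | 149 |

**Pad:** it looks up in the last picture, but I did not measure its height on its own.

**Stone and bench:** the short stone and the other things close to the holder look unmoved in the last pictures. The arm hid part of the top view then, and the spanner and ring were outside my final crops. The robot was clear, with about 0 N on the tool.

**Disagreement:** the finger carried the jaw by friction on the pad for most of the way. It reached the wall only at the end, after slipping about 6 mm across the pad with the pad still held down.

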